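Drag a reel-parts tray out from under the wire rack with the pull hook

ROBOT

A 6-joint arm with a two-finger parallel gripper is mounted at the origin on the work surface. World frame = base frame: x ahead of the robot, y to its left, z up, the work surface at z = 0. Lengths are in mm, angles in rad, forces in N, time in s.
With the tool pointing down it reaches from about 300 to 775 mm from the base axis. Payload 14.6 kg.
Tool frame: the origin (TCP) lies on the centre line of the jaws, within the pads' length; the fingertips stand 19 mm ahead of it and the grasp point (between the pads) is the TCP (bot.tip_reach is the distance from the TCP to the fingertips, in mm); y points along the fingers, x is the direction in which the jaws open and shut, and the axes are right-handed (so a half turn about y gives the same grasp; the last joint's range is limited). The gripper opens to 85 mm and grips with 20 to 120 N. Pads are 22 mm wide; open, the fingers measure 114 mm over their backs; the gripper's body (76 mm by 85 mm) begins 54 mm behind the grasp point. The pads swing forward as they close: fully open they stand 13 mm farther back than shut.
Start: joints at [-1.344, 0.3, 1.521, -0, 1.321, -0.067], TCP at [159.268, -526.425, 250.281] pointing down, gripper open.
Joint ranges: [-3.03, 3.03], [-0.79, 2.21], [0.23, 2.52], [-1.04, 4.18], [0, 3.07], [-2.55, 2.55]. Speed limits (rad/s): [2.22, 2.22, 2.57, 3.14, 3.14, 3.14].

INTERFACE

Orientations are given as a unit quaternion [w, x, y, z].
In Python, from rig import bot gives the robot as it stands. Calls block until the motion is done:
- bot.move_to(position, orientation): joint-space move of the TCP to a pose.
- bot.servo_line(position, attitude=None, speed=150, until_force=None): straight line of the TCP; attitude=None keeps the orientation; speed is the mean speed in mm/s. With until_force (N) it stops when the force on the tool has changed by that much, and returns True; else False.
- bot.move_joints(angles): joint-space move.
- bot.move_gripper(opening, grip_force=None): finger opening in mm; grip_force is the grip in N (None keeps the last); returns when the fingers have stopped.
- bot.dwell(seconds).
- bot.ik(position, orientation): joint angles nearest the present ones, or None.
- bot.read_state(): the state.
- bot.read_camera(name): name is "side" or "top" or "wrist"; returns a dict with "image" (420x560x3 uint8, blue, green, red), "depth" (420x560 float32, mm along the optical axis (not along the pixel's ray), 0 where there is no reading), "fovy" (degrees; the focal length in pixels is half the picture's height over the tangent of half this angle, whatever the lens; pixels are square), "cx", "cy" (the principal point, pixels), "eye" and "attitude" of the camera in the world; the wrist camera has in their place "mount" (4x4, takes a point from camera to tool coordinates, whose origin is the TCP and whose axes are the tool frame's). Camera axes: x right, y down, z forward; pixel columns grow to the right and rows downward; lengths in mm; the calibration is good to about 2 mm. A picture is of the moment at which its call begins: read the wrist's pose just before it.
A pose or a line that the arm cannot do raises bot.MotionError and nothing moves.
- bot.finish_job(): hands the job in, once; it reports no verdict.
The state is a dict: "clock": time; "joint_positions": joint angles; "qvel": joint speeds; "effort": joint torques, N m; "ee_pos": TCP position; "tool_rot": TCP orientation; "ft_force": force on the tool from outside, world axes, zero at the start; "moment": the same for the moment, N m; "grip_width": finger opening in mm.
Only numpy, scipy, OpenCV 4.12 (cv2) and the standard library are available. Lean on these libraries where they do the work, as an engineer would, in place of code of your own. Each camera call takes 0.05 s, during which the arm holds its last target.

TASK

Take the pull hook out of its slotted bracket, catch it in the wire loop of the tray that holds the reel spool, and drag that tray completely out from under the wire rack, keeping the gripper itself off the tray. Then hang the hook upright in its bracket again, all the way into the slot, and let go. Leave the other tray, the tub, the bottle and the can where they are.

Things in the scene. Friction and masses are not known exactly. Their poses are not given: they have to be found in the camera images.
- pull_hook: Hook tool, 0.18 kg. Origin on the rod's axis at the collar's underside; z up the handle; bent to its -x. Collar: disc 40 mm diameter, z 0 to 6 mm. Wooden handle 26 (x) by 20 (y) by 90 mm, z 6 to 96 mm; grip it across the 20 mm. Steel rod, 10 mm diameter, runs 110 mm down from the collar to the bend. Starts upright in the bracket, bent side to the slot's open end.
- hook_bend (a point): The hook's bend, on the centre line, 110 mm below the tool's origin. Here the rod turns by 75 degrees into a straight tip 28 mm long and 8 mm thick, pointing to -x and 15 degrees down when the tool is upright. A loop is caught in the angle between rod and tip.
- hook_tip (a point): End of the hook's tip, at (-27, 0, -117) mm in the pull_hook's frame.
- bracket: Slotted fork fixed on the bench; origin on the bench right under the seat of the rod. Fork top 150 mm high, 8 mm thick; slot 18 mm wide, open to -x: from x = -26 to its closed end at +9 mm; prongs 18 mm wide. The collar rests on the prongs: seated tool's origin at about (0, 0, 150) mm. Column behind (x 22 to 46 mm) no higher than the fork; foot plate 10 mm thick, x -10 to 80 mm.
- rack: Low wire rack fixed on the bench, 340 mm wide (y), 140 mm deep (x). Origin on the bench under the middle of the front wire; -x points out to the robot. Six wires along y, every 28 mm from x = 0, 210 mm above the bench (front wire's underside 206 mm). Posts only at the corners, front and rear open. The hook must lean in from the front under the front wire.
- spool_tray: White open tray holding one reel spool (68 mm diameter), under the rack, on either side of the other tray. 90 (x) by 125 (y) by 45 mm tall, spool top at 59 mm; about 0.4 kg, loose on the bench. Origin at the centre of its underside; the wire loop is on its -x side, towards the robot.
- loop_bar (a point): Middle of the cross bar of the spool tray's loop, at (-100, 0, 40) mm in the tray's frame. The loop is level, rigid, of 6 mm wire, 68 mm wide (y); the bar is 55 mm in front of the tray's front wall: opening 52 (x) by 62 mm (y), free below. At the start the bar is about 45 mm behind the rack's front wire.
- rear_left (a point): Rear left bottom corner of the spool tray, at (45, 62.5, 0) mm in its frame.
- rear_right (a point): Rear right bottom corner of the spool tray, at (45, -62.5, 0) mm in its frame.
- crank_tray: The other tray: same tray and loop, but holding two reel crank handles. To be left alone. Origin at the centre of its underside.
- grease_tub: Bystander: white jar with yellow lid, 90 mm diameter, 85 mm tall, on the bench. Origin at the centre of its underside.
- oil_bottle: Bystander: pale translucent bottle with a blank paper band, 56 mm diameter, 150 mm tall, on the bench. Origin at the centre of its underside.
- small_can: Bystander: can, 56 mm diameter, 70 mm tall, standing on top of the rack. Origin at the centre of its underside.
Things that resemble listed ones, but are neither listed nor needed, are in the scene too. What is shaped like the pull_hook but green or purple is not meant.

How it is judged (in metres and radians):
On the way, in this order (a step that is already met when the one before it is completed fails the run):
1. the hook's bend is in the spool tray's loop, its tip below the bar, while the tray still stands under the rack (x of hook_bend in the frame of spool_tray between -0.103 and -0.045 m and y of hook_bend in the frame of spool_tray between -0.031 and 0.031 m and z of hook_tip in the frame of spool_tray below 0.036 m and x of spool_tray in the frame of rack above 0.1 m), for 0.1 s.
2. the spool tray has come out completely in front of the rack's front wire with the hook still in its loop (x of hook_bend in the frame of spool_tray between -0.103 and -0.045 m and y of hook_bend in the frame of spool_tray between -0.031 and 0.031 m and z of hook_tip in the frame of spool_tray below 0.036 m and x of each of rear_left, rear_right in the frame of rack below 0 m), for 0.1 s.
At the end, for the whole second after the job is handed in: The spool tray stands flat and at rest on the bench, both rear corners in front of the rack's front wire; the pull hook hangs upright (0.1 rad) at rest in the bracket's slot, origin within 10 mm sideways, -13 to +10 mm along the slot and 4 mm in height of its seat (x of each of rear_left, rear_right in the frame of rack below 0 m and angle between each of spool_tray, pull_hook's own z axis and vertical below 0.1 rad and height (world z) of spool_tray below 0.006 m and linear speed of each of spool_tray, pull_hook below 0.02 m/s and x of pull_hook in the frame of bracket between -0.013 and 0.01 m and y of pull_hook in the frame of bracket between -0.01 and 0.01 m and z of pull_hook in the frame of bracket between 0.146 and 0.154 m); the robot touches nothing.
It fails at once if the gripper or arm touches the spool tray (contact force between any of the fingers, the arm and spool_tray above 1 N).
It fails at once if the spool tray is tipped by more than 0.35 rad (angle between spool_tray's own z axis and vertical above 0.35 rad).
It fails at once if the other tray, tub, bottle or can is moved by more than 25 mm (distance of any of crank_tray, grease_tub, oil_bottle, small_can from where it was at the start of the episode above 0.025 m).
It also fails if it takes over 61 s, if anything falls off the work surface, if the arm or the gripper's body presses on something with over 40 N, if the wrist force passes 120 N, or if a joint passes its speed limit or range.

## Working session

There is one attempt and no reset: what is moved stays moved. The work goes in short steps, each a Python script; the robot and the scene stay as the last script left them, time stands still between calls to the robot, and variables do not carry over. Pictures are saved under pics/ and viewed, and the job is handed in when it is done.

```bash
ls; mkdir -p pics
python3 - <<'E'
from rig import bot
import cv2,numpy as np
for n in("side","top","wrist"):
    c=bot.read_camera(n); cv2.imwrite(f"pics/{n}0.png",c["image"]); np.savez(f"{n}0.npz",**c)
    print(n,c["fovy"],c["cx"],c["cy"],c.get("eye"),c.get("attitude"),c.get("mount"))
print(bot.read_state())
E
```

```text
pics
side 55.524106619567654 281.00661959169497 208.07046911061715 [ 509.2169647  1070.78906981 1057.9718358 ] [ 0.01794352 -0.02108937  0.91121452 -0.41100044] None
top 45.4930647402847 277.84503221092785 211.47607214517325 [ 292.33987811   50.6572992  1662.20326606] [-0.06319108  0.71026805 -0.69769018  0.06895357] None
wrist 60.08415732261365 286.5583133589875 210.15225660375773 None None [[ 9.99999984e-01  1.04143820e-04  1.48203651e-04 -1.01724979e+00]
 [-1.13388886e-04 -2.78141145e-01  9.60540208e-01 -1.23733412e+02]
 [ 1.41255860e-04 -9.60540209e-01 -2.78141129e-01  7.04431180e+01]
 [ 0.00000000e+00  0.00000000e+00  0.00000000e+00  1.00000000e+00]]
{'clock': 0.15, 'joint_positions': array([-1.34357920e+00,  3.00337159e-01,  1.52145245e+00,  6.58069777e-08,
        1.32068273e+00, -6.66211590e-02]), 'qvel': array([ 3.27979000e-04, -2.36821049e-03, -6.33784925e-04, -1.30811012e-03,
        2.31020972e-03, -9.53287673e-05]), 'effort': array([-1.54233599e-03, -5.43669176e+01, -3.61887789e+01, -1.70597568e-04,
        3.18196777e-03,  2.48443484e-05]), 'ee_pos': array([ 159.24475998, -526.27174949,  249.84919777]), 'tool_rot': array([ 0.5680105 , -0.56760733,  0.42165461, -0.42118094]), 'ft_force': array([-0.28517133,  0.15955086,  0.66932397]), 'moment': array([-0.03061267,  0.03606352,  0.04924204]), 'grip_width': 85.2426044549402}
```

View pics/side0.png

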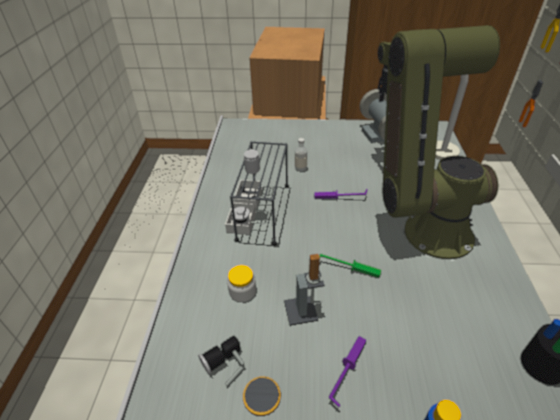

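View pics/top0.png

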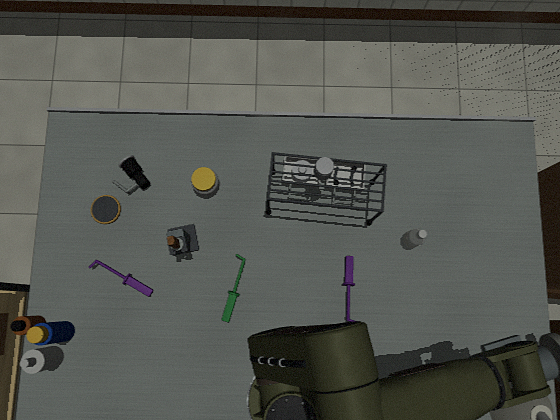

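View pics/wrist0.png

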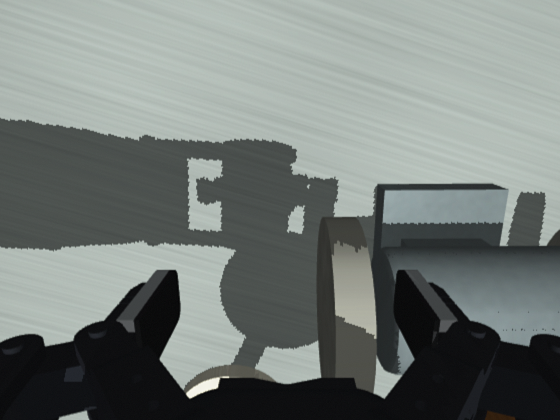

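Candidates for the pull hook, side view: wooden-handled upright in the bracket (314,270); green lying (350,265); purple lying (340,195) and (348,370). I choose the upright wooden one. I'll check it in close crops and also tell the trays apart.

```bash
cat > h.py <<'E'
import numpy as np, cv2
from scipy.spatial.transform import Rotation as R
def q2R(q): q=np.asarray(q); return R.from_quat([q[1],q[2],q[3],q[0]]).as_matrix()
def R2q(m): q=R.from_matrix(m).as_quat(); return np.array([q[3],q[0],q[1],q[2]])
def cloud(c,T=None):
    d=c["depth"]; h,w=d.shape; f=h/2/np.tan(np.radians(float(c["fovy"]))/2)
    v,u=np.mgrid[:h,:w]
    P=np.stack([(u-c["cx"])/f*d,(v-c["cy"])/f*d,d],-1)
    if T is None: M,t=q2R(c["attitude"]),c["eye"]
    else: M,t=T[:3,:3],T[:3,3]
    return P@M.T+t
E
python3 - <<'E'
from h import *
for n in("side","top"):
    c=np.load(f"{n}0.npz"); P=cloud(c); d=c["depth"]
    np.save(f"{n}P.npy",P)
    pts={"side":[(314,258),(314,275),(308,290),(240,277),(301,150),(252,155),(240,212),(250,190),(232,235),(275,240),(350,265)],"top":[(174,240),(204,175),(422,233),(324,163),(302,170),(345,175),(270,213),(368,222),(273,155),(384,165),(100,100)]}[n]
    for u,v in pts: print(n,u,v,P[v,u].round(),d[v,u])
    im=c["image"]
    if n=="side":
        a=cv2.resize(im[130:255,210:310],None,fx=5,fy=5,interpolation=2); cv2.imwrite("pics/s_rack.png",a[:600])
        a=cv2.resize(im[240:330,270:390],None,fx=6,fy=6,interpolation=2); cv2.imwrite("pics/s_br.png",a)
    else:
        a=cv2.resize(im[140:240,260:395],None,fx=5.9,fy=5.9,interpolation=2); cv2.imwrite("pics/t_rack.png",a)
        a=cv2.resize(im[215:270,150:220],None,fx=8,fy=8,interpolation=2); cv2.imwrite("pics/t_br.png",a)
E
```

```text
side 314 258 [471. 351. 245.] 1074.1028
side 314 275 [469. 359. 183.] 1109.9471
side 308 290 [480. 272.  -1.] 1296.6616
side 240 277 [692. 296.  85.] 1232.6284
side 301 150 [ 515. -385.  107.] 1718.3544
side 252 155 [683. -80. 283.] 1382.1769
side 240 212 [738. -34.  57.] 1500.4673
side 250 190 [683.  28. 214.] 1347.1642
side 232 235 [764.  32.  -1.] 1490.5547
side 275 240 [599.  80.  29.] 1426.5215
side 350 265 [341. 183.  26.] 1338.645
top 174 240 [474. 337. 235.] 1434.5187
top 204 175 [706. 282.  87.] 1622.8961
top 422 233 [ 520. -400.  153.] 1527.796
top 324 163 [699. -89. 277.] 1437.8839
top 302 170 [738. -38.  56.] 1661.8077
top 345 175 [ 737. -187.    9.] 1708.8624
top 270 213 [599.  66.  11.] 1679.6025
top 368 222 [ 573. -260.   23.] 1664.637
top 273 155 [740.  59. 213.] 1507.0243
top 384 165 [ 713. -274.  220.] 1497.5688
top 100 100 [1308.  949. -743.] 2546.3767
```

View pics/s_rack.png

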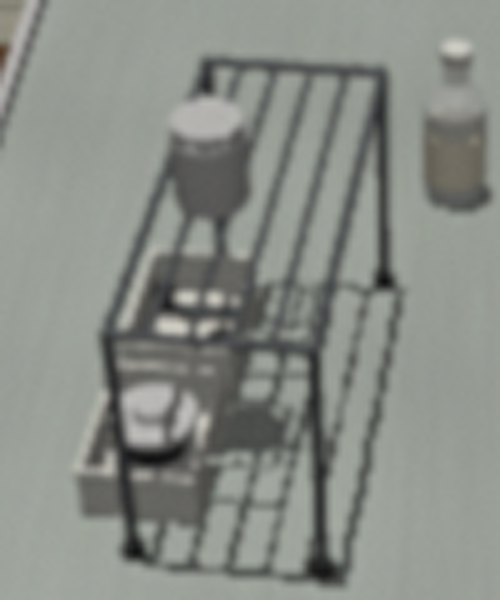

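View pics/s_br.png

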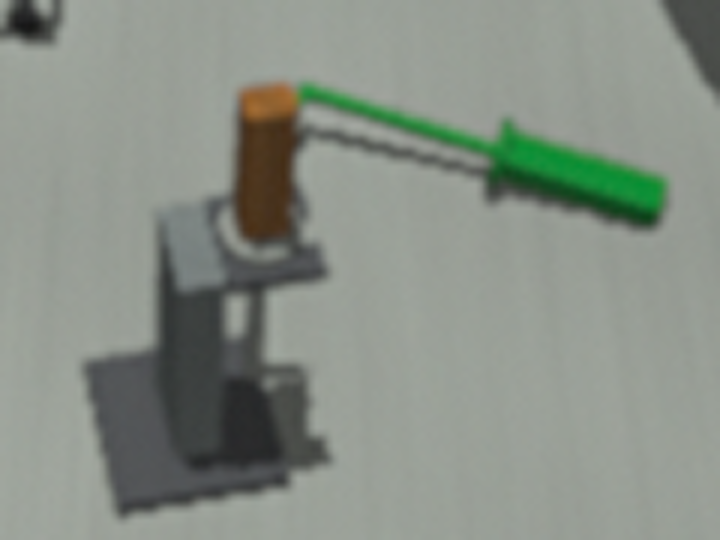

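View pics/t_rack.png

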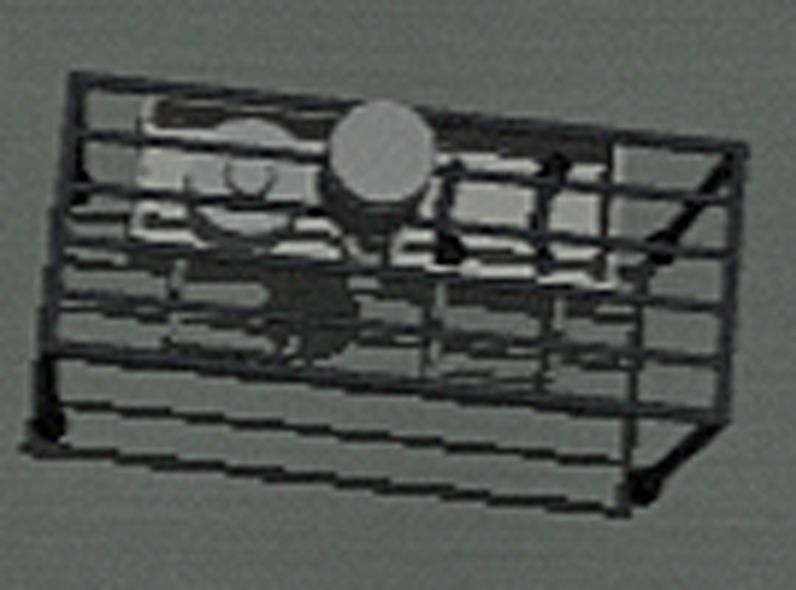

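View pics/t_br.png

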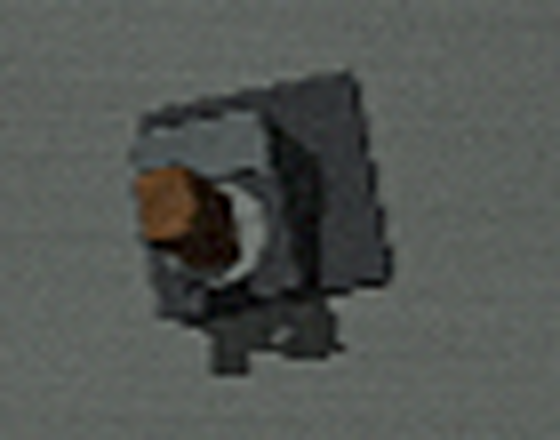

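Run:
```python
from h import *
from rig import bot
s=bot.read_state(); print(q2R(s["tool_rot"]).round(2), bot.tip_reach)
for n in("top","side"):
    P=np.load(f"{n}P.npy"); im=np.load(f"{n}0.npz")["image"]
    # rack wires
    m=(P[...,2]>195)&(P[...,2]<225)&(P[...,0]>520)&(P[...,0]<820)&(P[...,1]>-330)&(P[...,1]<130)
    q=P[m][:,:2].astype(np.float32); print(n,"rack",cv2.minAreaRect(q), np.median(P[m][:,2]),m.sum())
    print(cv2.boxPoints(cv2.minAreaRect(q)).round())
    m=(P[...,2]>142)&(P[...,2]<158)&(abs(P[...,0]-480)<70)&(abs(P[...,1]-340)<70)
    q=P[m][:,:2].astype(np.float32); print("br",cv2.minAreaRect(q),np.median(P[m][:,2]),m.sum()); print(cv2.boxPoints(cv2.minAreaRect(q)).round())
    m=(P[...,2]>5)&(P[...,2]<16)&(abs(P[...,0]-480)<90)&(abs(P[...,1]-320)<90)
    q=P[m][:,:2].astype(np.float32);  print("foot",cv2.minAreaRect(q),m.sum()); print(cv2.boxPoints(cv2.minAreaRect(q)).round())
    m=(P[...,2]>235)&(P[...,2]<255)&(abs(P[...,0]-480)<70)&(abs(P[...,1]-340)<70)
    q=P[m][:,:2].astype(np.float32); print("handle",cv2.minAreaRect(q),m.sum(),P[m].mean(0))
    hsv=cv2.cvtColor(im,cv2.COLOR_BGR2HSV)
    for nm,lo,hi in(("purple",125,160),("green",45,75)):
        m=(hsv[...,0]>lo)&(hsv[...,0]<hi)&(hsv[...,1]>120)&(hsv[...,2]>60)
        k,l,st,ce=cv2.connectedComponentsWithStats(m.astype(np.uint8))
        for i in range(1,k):
            if st[i,4]>30: p=P[l==i]; print(nm,st[i],p.min(0).round(),p.max(0).round())
```

```text
[[ 0.29 -0.    0.96]
 [-0.96  0.    0.29]
 [-0.   -1.    0.  ]] 19.0
top rack ((660.8726806640625, -102.54087829589844), (349.09588623046875, 150.56617736816406), 84.7996826171875) 213.89027887373845 1674
[[ 570. -270.]
 [ 720. -283.]
 [ 752.   64.]
 [ 602.   78.]]
br ((481.9563293457031, 349.38739013671875), (73.77597045898438, 55.35518264770508), 14.013643264770508) 151.37306350141967 259
[[439. 367.]
 [453. 314.]
 [524. 331.]
 [511. 385.]]
foot ((480.13116455078125, 320.8818359375), (177.10623168945312, 180.09779357910156), 0.7811282277107239) 576
[[390. 410.]
 [393. 230.]
 [570. 232.]
 [567. 412.]]
handle ((472.6360168457031, 345.184326171875), (25.97468376159668, 20.491621017456055), 9.950505256652832) 68 [471.42459184 345.5544047  245.56789624]
purple [344 256  11  29 206] [ 367. -211.   14.] [ 459. -177.   48.]
purple [ 89 260  64  36 321] [292.  51.  15.] [ 430.  644. 1662.]
purple [347 285   7  36  88] [ 253. -205.   22.] [ 364. -185.   43.]
green [233 254  12  38  81] [339. 147.  19.] [458. 180.  43.]
green [222 292  16  30 210] [243. 167.  13.] [335. 213.  47.]
side rack (
[... 246 characters left out ...]
8, 55.56950759887695), 12.109871864318848) 150.28948259240724 306
[[437. 370.]
 [449. 315.]
 [519. 330.]
 [507. 385.]]
foot ((478.4710998535156, 322.0205078125), (179.61361694335938, 174.22866821289062), 1.7829424142837524) 564
[[386. 406.]
 [391. 232.]
 [571. 238.]
 [566. 412.]]
handle ((468.8138122558594, 348.35919189453125), (26.008691787719727, 21.687124252319336), 12.719732284545898) 76 [469.04369216 349.97005911 244.11383958]
purple [315 192  28   6 128] [ 344. -207.   10.] [ 454. -175.   36.]
purple [330 337  35  69 421] [321. 448.   5.] [ 509. 1071. 1058.]
green [320 254  61  23 284] [242. 147.   9.] [441. 217.  41.]
green [553 340   7  13  56] [-139.  514.  120.] [-129.  530.  157.]
```

```bash
cat >> h.py <<'E'
def tool(yaw,lean,sgn=1):
    """hook attitude: yaw about z, leaning top toward -x by lean; tool: y=-hz; sgn=+1: tool z=-hx, -1: tool z=+hx"""
    H=R.from_euler('ZY',[yaw,-lean]).as_matrix()
    x,y,z=H.T
    return np.stack([sgn*y,-z,-sgn*x],1),H
def handgrab(bot,n,tag):
    s=bot.read_state(); c=bot.read_camera(n)
    T=np.eye(4); T[:3,:3]=q2R(s["tool_rot"]); T[:3,3]=s["ee_pos"]; T=T@c["mount"]
    cv2.imwrite(f"pics/{tag}.png",c["image"]); np.savez(f"{tag}.npz",T=T,**c)
    P=cloud(c,T); np.save(f"{tag}P.npy",P); return c["image"],P,T
rack0=np.array([588,-95,0.]); ry=np.radians(-5.1)
RX=np.array([np.cos(ry),np.sin(ry),0]); RY=np.array([-np.sin(ry),np.cos(ry),0]); Z=np.array([0,0,1.])
E
python3 - <<'E'
from h import *
from rig import bot
def show(n,p,q):
    j=bot.ik(p,q); print(n,np.round(p), None if j is None else np.round(j,2))
for sg in(1,-1):
    print("sgn",sg)
    for th in (45,50):
        M,H=tool(ry,np.radians(th),sg)
        for bx,bz in((80,78),(80,40),(55,40),(-60,40),(-165,40),(-175,40)):
            b=rack0+bx*RX+60*RY+bz*Z
            show((th,bx,bz),b+H[:,2]*162,R2q(M))
    M,H=tool(ry,np.radians(45),sg)
    show("look",rack0-150*RX+55*RY+200*Z,R2q(M))
    M,H=tool(np.radians(13),0,sg)
    show("br",[470,347,202],R2q(M)); show("br-out",[410,333,222],R2q(M)); show("brlook",[400,331,330],R2q(M))
    M,H=tool(np.radians(13),np.radians(35),sg); show("brlook2",[370,325,300],R2q(M))
E
```

```text
sgn 1
(45, 80, 78) [559. -32. 193.] [-0.14  0.13  2.05  0.19  0.18 -1.79]
(45, 80, 40) [559. -32. 155.] [-0.14  0.2   2.08  0.41  0.08 -2.02]
(45, 55, 40) [534. -30. 155.] [-0.14  0.15  2.14  0.51  0.07 -2.11]
(45, -60, 40) [419. -20. 155.] [-0.16 -0.12  2.41  0.72  0.08 -2.35]
(45, -165, 40) [315. -10. 155.] None
(45, -175, 40) [305.  -9. 155.] None
(50, 80, 78) [549. -31. 182.] None
(50, 80, 40) [549. -31. 144.] [-0.14  0.21  2.15  2.74  0.1   1.94]
(50, 55, 40) [525. -29. 144.] [-0.14  0.16  2.21  2.76  0.11  1.91]
(50, -60, 40) [410. -19. 144.] [-0.17 -0.1   2.49  2.65  0.13  2.  ]
(50, -165, 40) [305. -10. 144.] None
(50, -175, 40) [295.  -9. 144.] None
look [443. -27. 200.] [-0.17 -0.16  2.32  0.29  0.21 -1.91]
br [470 347 202] [ 0.57  0.42  1.48 -0.    1.25 -1.22]
br-out [410 333 222] [ 0.61  0.28  1.62 -0.    1.25 -1.18]
brlook [400 331 330] [ 0.62  0.18  1.48 -0.    1.48 -1.18]
brlook2 [370 325 300] [ 0.79 -0.09  1.93 -0.43  0.81 -0.79]
sgn -1
(45, 80, 78) [559. -32. 193.] [-0.14  0.13  2.05  0.19  0.18  1.35]
(45, 80, 40) [559. -32. 155.] [-0.14  0.2   2.08  0.41  0.08  1.1
[... 153 characters left out ...]
) [315. -10. 155.] None
(45, -175, 40) [305.  -9. 155.] None
(50, 80, 78) [549. -31. 182.] [-0.14  0.13  2.13  1.21  0.04  0.33]
(50, 80, 40) [549. -31. 144.] [-0.14  0.21  2.15  2.74  0.1  -1.2 ]
(50, 55, 40) [525. -29. 144.] [-0.14  0.16  2.21  2.76  0.11 -1.23]
(50, -60, 40) [410. -19. 144.] [-0.17 -0.1   2.49  2.65  0.13 -1.14]
(50, -165, 40) [305. -10. 144.] None
(50, -175, 40) [295.  -9. 144.] None
look [443. -27. 200.] [-0.17 -0.16  2.32  0.29  0.21  1.23]
br [470 347 202] [ 0.57  0.42  1.48 -0.    1.25  1.92]
br-out [410 333 222] [ 0.61  0.28  1.62 -0.    1.25  1.96]
brlook [400 331 330] [ 0.62  0.18  1.48 -0.    1.48  1.96]
brlook2 [370 325 300] [ 0.79 -0.09  1.93 -0.43  0.81  2.35]
```

Run:
```python
from h import *
from rig import bot
M,H=tool(ry,np.radians(35),1)
p=rack0-85*RX+45*RY+190*Z
j=bot.ik(p,R2q(M)); print(j)
bot.move_to(p,R2q(M)); print(bot.read_state()["clock"])
handgrab(bot,"wrist","w1")
M,H=tool(np.radians(13),0,1)
b=R.from_euler('z',13,degrees=True).as_matrix()
p=np.array([470,347,0])+b@[-60,0,370]
bot.move_to(p,R2q(M)); print(bot.read_state()["clock"])
handgrab(bot,"wrist","w2")
```

```text
[-0.17860566  0.04399558  2.08028797  0.12869988  0.41136598 -1.76231904]
2.3
3.925
```

View pics/w1.png

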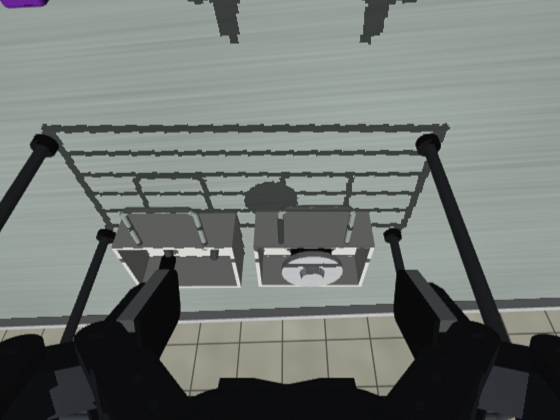

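View pics/w2.png

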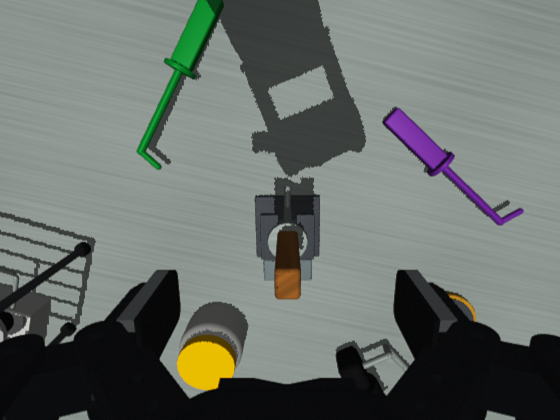

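w1 shows the spool tray on the right of the picture (spool at 312,268; loop arms at columns 281 and 351, bar near row 209). The crank tray is on the left (180,250). w2 shows the upright wooden hook centred in its bracket (288,245), tip toward the robot (288,190).

Run:
```python
from h import *
P=np.load("w1P.npy"); im=cv2.imread("pics/w1.png")
cv2.imwrite("pics/w1c.png",cv2.resize(im[190:300,100:390],None,fx=2.7,fy=2.7,interpolation=cv2.INTER_CUBIC))
L=P-rack0; L=np.stack([L@RX,L@RY,L[...,2]],-1)
# trays: top rim z ~45, loop z ~40
m=(L[...,2]>34)&(L[...,2]<50)&(L[...,0]>20)&(L[...,0]<230)&(abs(L[...,1])<165)
for nm,mm in(("spool",m&(L[...,1]>-5)),("crank",m&(L[...,1]<-5))):
    q=L[mm]; print(nm,len(q),q.min(0).round(1),q.max(0).round(1))
    lo=q[q[:,0]<np.percentile(q[:,0],0)+75]
    lo=q[q[:,0]<90]; print(" loop",len(lo), np.percentile(lo,[1,50,99],axis=0).round(1).tolist())
    r=q[q[:,0]>95]; print(" rim rect",cv2.minAreaRect(r[:,:2].astype(np.float32)))
    b=lo[lo[:,0]<lo[:,0].min()+7]; print(" bar",len(b),b.mean(0).round(1),np.polyfit(b[:,1],b[:,0],1).round(3), np.ptp(b[:,1]).round(1))
m=(abs(L[...,2]-210)<12)&(abs(L[...,0])<12)&(abs(L[...,1])<165)
print("front wire",m.sum(), L[m].mean(0) if m.any() else 0)
# post rows
for u,v in((300,208),(315,209),(330,208),(281,225),(351,225),(300,230),(312,268),(430,160),(44,150)): print(u,v,L[v,u].round(1))
P=np.load("w2P.npy")
m=(P[...,2]>143)&(P[...,2]<153.5)&(abs(P[...,0]-480)<70)&(abs(P[...,1]-345)<60)
print("br top",m.sum(),cv2.minAreaRect(P[m][:,:2].astype(np.float32)),np.median(P[m][:,2]))
m=(P[...,2]>153.5)&(P[...,2]<160)&(abs(P[...,0]-480)<70)&(abs(P[...,1]-345)<60)
print("collar",m.sum(),cv2.minEnclosingCircle(P[m][:,:2].astype(np.float32)),np.median(P[m][:,2]))
m=(P[...,2]>240)&(P[...,2]<255)&(abs(P[...,0]-480)<70)&(abs(P[...,1]-345)<60)
print("handle top",m.sum(),cv2.minAreaRect(P[m][:,:2].astype(np.float32)),np.median(P[m][:,2]),P[m][:,:2].mean(0))
m=(P[...,2]>5)&(P[...,2]<14)&(abs(P[...,0]-490)<70)&(abs(P[...,1]-345)<60)
print("foot",m.sum(),cv2.minAreaRect(P[m][:,:2].astype(np.float32)),np.median(P[m][:,2]))
```

```text
spool 3463 [40.1 10.5 34. ] [189.9 164.9  50. ]
 loop 852 [[40.6, 36.3, 38.1], [44.6, 72.2, 42.4], [87.9, 109.2, 44.1]]
 rim rect ((142.5561065673828, 87.71762084960938), (94.68143463134766, 154.36553955078125), 0.03515961393713951)
 bar 503 [42.8 72.6 41.6] [ 0.    42.771] 69.1
crank 3413 [  42.7 -165.    34. ] [192.1 -11.1  49.3]
 loop 840 [[43.4, -110.0, 38.0], [47.8, -72.4, 42.4], [89.1, -37.4, 44.1]]
 rim rect ((143.9635009765625, -88.10181427001953), (96.77397155761719, 153.71371459960938), 0.17826516926288605)
 bar 481 [ 45.6 -72.2  41.7] [ 0.    45.645] 69.5
front wire 41 [ -1.10877718  46.48630087 210.03967428]
300 208 [42.  57.5 42. ]
315 209 [42.5 71.2 42.8]
330 208 [42.  84.8 42. ]
281 225 [65.5 39.9 43.8]
351 225 [ 67.  107.3  42.7]
300 230 [99.3 59.5 25.3]
312 268 [131.1  72.7  53. ]
430 160 [ -1.6 166.6  25.3]
44 150 [  -0.6 -166.2   11.3]
br top 1583 ((478.51727294921875, 349.637939453125), (72.29098510742188, 53.9258918762207), 13.225902557373047) 150.0273484482887
collar 564 ((469.289794921875, 347.4363098144531), 19.962358474731445) 155.95616794037142
handle top 853 ((469.145751953125, 347.41949462890625), (26.81447982788086, 19.714942932128906), 13.32616138458252) 245.76765635316198 [467.72419927 347.25377679]
foot 1468 ((502.3527526855469, 355.3011169433594), (89.7030029296875, 90.1661148071289), 13.965071678161621) 10.03158588379344
```

View pics/w1c.png

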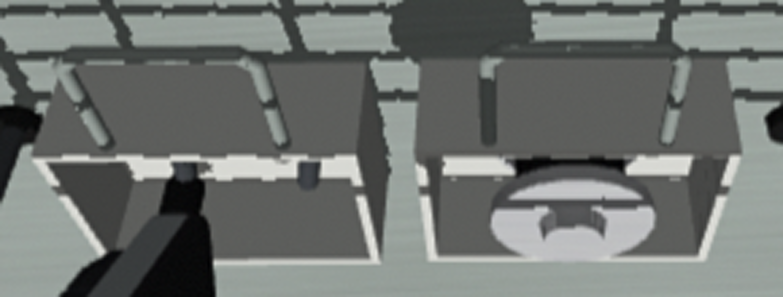

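```bash
cat >> h.py <<'E'
B0=np.array([469.0,347.35,0]); by=np.radians(13.2); BX=np.array([np.cos(by),np.sin(by),0])
PHI=np.radians(10); GZ=72.
def tcp(origin,yaw,lean):
    """TCP pose for hook origin, yaw and hook lean"""
    _,H=tool(yaw,lean); M,_=tool(yaw,lean-PHI)
    return np.asarray(origin)+GZ*H[:,2], R2q(M)
def tcp_bend(bend,yaw,lean):
    _,H=tool(yaw,lean); return tcp(np.asarray(bend)+110*H[:,2],yaw,lean)
def rk(x,y,z): return rack0+x*RX+y*RY+z*Z
E
python3 - <<'E'
from h import *
from rig import bot
p,q=tcp(B0+150*Z,by,0); M=q2R(q)
for bx,bz,l in((75,80,44),(75,36,44),(53,36,44),(0,36,35),(-80,36,20),(-175,36,8)):
    pp,qq=tcp_bend(rk(bx,72.6,bz),ry,np.radians(l)); j=bot.ik(pp,qq); print(bx,bz,l,pp.round(),None if j is None else j.round(2))
bot.move_to(p-95*M[:,1],q)
print(bot.read_state()["clock"])
bot.servo_line(p,speed=120)
s=bot.read_state(); print(s["clock"],s["ee_pos"].round(1),p.round(1),s["ft_force"].round(1))
bot.move_gripper(10,grip_force=90)
s=bot.read_state(); print(s["clock"],s["grip_width"],s["ft_force"].round(1))
E
```

```text
75 80 44 [543. -18. 211.] [-0.1   0.09  1.96  0.02  0.49 -1.6 ]
75 36 44 [543. -18. 167.] [-0.1   0.16  2.01  0.02  0.38 -1.6 ]
53 36 44 [521. -16. 167.] [-0.11  0.12  2.06  0.02  0.37 -1.61]
0 36 35 [490. -13. 185.] [-0.11  0.06  2.03  0.01  0.62 -1.59]
-80 36 20 [453. -10. 207.] [-0.1   0.04  1.94  0.    0.99 -1.59]
-175 36 8 [395.  -5. 216.] [-0.1   0.    1.95 -0.    1.23 -1.59]
4.4333
5.375 [469.2 347.6 223.1] [469.  347.4 222. ] [-0.6 -0.5  0.6]
5.9917 19.146101310655194 [ 0.4 -1.5  1.7]
```

Run:
```python
from h import *
from rig import bot
p,q=tcp(B0+150*Z,by,0)
bot.servo_line(p+12*Z,speed=60)
s=bot.read_state(); print(s["clock"],s["ee_pos"].round(1),s["ft_force"].round(1),s["grip_width"])
bot.servo_line(p+12*Z-85*BX,speed=120)
p2=p+60*Z-100*BX
bot.servo_line(p2,speed=150)
s=bot.read_state(); print(s["clock"],s["ee_pos"].round(1),s["ft_force"].round(1))
pp,qq=tcp_bend(rk(-60,72.6,90),ry,np.radians(44))
print(bot.ik(pp,qq))
bot.move_to(pp,qq)
s=bot.read_state(); print(s["clock"],s["ee_pos"].round(1),pp.round(1),s["ft_force"].round(1))
handgrab(bot,"wrist","w3")
c=bot.read_camera("side"); cv2.imwrite("pics/s3.png",cv2.resize(c["image"][120:320,180:400],None,fx=3,fy=3,interpolation=2)); np.savez("s3.npz",**c)
```

```text
6.3417 [469.1 347.5 234.4] [ 0.2  0.6 -1. ] 18.968530390456834
7.6833 [371.8 324.5 281.4] [ 0.8  0.1 -1.9]
[-0.11161945 -0.26112799  2.25981236  0.02419698  0.54974524 -1.61017276]
8.9583 [409.1  -5.7 221. ] [408.8  -6.1 220.9] [ 0.5 -0.  -2.7]
```

View pics/w3.png

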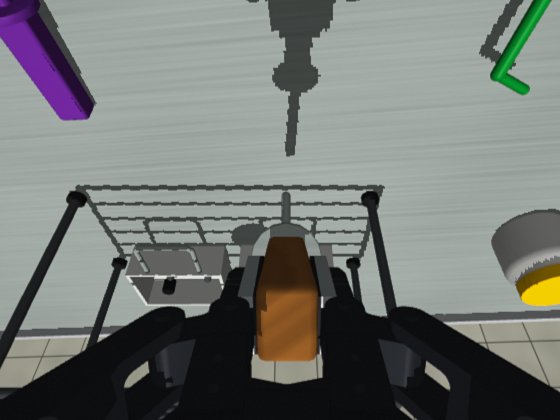

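View pics/s3.png

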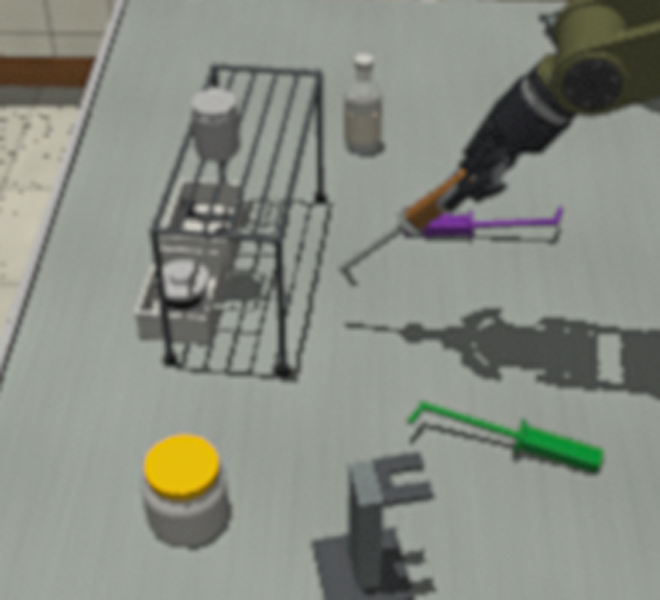

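w3 shows the hook held squarely, with the handle at (287,300) and the rod at (286,210). s3 shows it leaning with the bend at crop (345,270). I'll check the bend's position numerically.

Run:
```python
from h import *
c=np.load("s3.npz"); P=cloud(c)
print("expected bend",rk(-60,72.6,90).round(1))
L=P-rack0; L=np.stack([L@RX,L@RY,L[...,2]],-1)
m=(L[...,0]>-130)&(L[...,0]<-40)&(L[...,2]>45)&(L[...,2]<220)&(abs(L[...,1]-72)<25)
q=L[m]; v,u=np.nonzero(m)
o=np.argsort(q[:,0])
for i in o[::-max(1,len(o)//40)]: print(u[i],v[i],q[i].round(1))
P=np.load("w3P.npy"); L=P-rack0; L=np.stack([L@RX,L@RY,L[...,2]],-1)
for v in range(195,226,6): print(v,[L[v,u].round(0).tolist() for u in (285,287)])
```

```text
expected bend [534.7 -17.4  90. ]
293 209 [-56.3  71.2  91.3]
294 209 [-60.4  75.8  95.8]
295 208 [-64.   74.8 100.1]
295 209 [-64.3  78.   98.2]
295 210 [-64.7  81.   96. ]
296 211 [-67.5  72.4  83.8]
296 210 [-67.7  75.1  91.2]
296 212 [-67.9  75.5  81.7]
297 206 [-71.   73.7 109.6]
297 209 [-71.2  74.1  95.5]
297 208 [-71.6  78.  103.8]
297 214 [-71.8  76.8  73.4]
298 207 [-74.9  75.9 107.2]
298 213 [-75.2  75.3  77.4]
298 215 [-75.5  76.5  68.7]
299 206 [-78.3  74.4 111. ]
299 215 [-78.9  73.6  66.4]
300 206 [-82.1  76.  112.8]
300 207 [-82.2  76.7 108.6]
301 204 [-85.6  77.1 123.6]
301 205 [-85.7  77.  118.8]
302 204 [-89.2  76.3 123.4]
303 202 [-92.1  71.  128.6]
303 204 [-93.1  80.4 127.3]
304 202 [-96.1  75.9 133.2]
304 204 [-96.5  78.2 125.7]
305 202 [-99.9  79.  136.2]
306 200 [-102.9   75.9  143.2]
306 202 [-103.2   76.4  134.3]
307 200 [-106.6   77.6  145. ]
307 202 [-107.    79.4  137.3]
308 200 [-109.9   74.7  143. ]
309 198 [-113.2   74.9  152.7]
309 200 [-113.5   74.6  143.2]
310 198 [-116.8   75.9  153.9]
310 200 [-117.1   75.9  144.7]
311 199 [-120.3   73.8  147.9]
312 196 [-123.5   76.9  164.5]
312 198 [-123.9   78.2  156.6]
313 191 [-126.    72.6  183.8]
313 192 [-126.6   82.4  187.4]
313 196 [-126.9   74.8  163.2]
313 197 [-127.2   77.4  160.8]
314 189 [-128.6   63.1  185.5]
314 191 [-129.5   74.2  185.5]
195 [[-78.0, 73.0, 69.0], [-78.0, 74.0, 69.0]]
201 [[-76.0, 73.0, 74.0], [-74.0, 74.0, 73.0]]
207 [[-73.0, 73.0, 78.0], [-72.0, 74.0, 78.0]]
213 [[-68.0, 73.0, 82.0], [-70.0, 74.0, 83.0]]
219 [[-67.0, 73.0, 87.0], [-66.0, 74.0, 86.0]]
225 [[-154.0, 73.0, 161.0], [-154.0, 74.0, 161.0]]
```

Run:
```python
from h import *
from rig import bot
def go(x,z,l,sp,uf=None):
    p,q=tcp_bend(rk(x,72.4,z),ry,np.radians(l))
    r=bot.servo_line(p,q,speed=sp,until_force=uf)
    s=bot.read_state(); print(x,z,r,round(s["clock"],2),s["ee_pos"].round(1),p.round(1),s["ft_force"].round(1)); return r
if not go(74,78,44,100,12): 
    if not go(74,36,44,50,8): go(62,36,44,40,6)
handgrab(bot,"wrist","w4")
c=bot.read_camera("side"); cv2.imwrite("pics/s4.png",cv2.resize(c["image"][120:270,200:340],None,fx=4,fy=4,interpolation=2)); np.savez("s4.npz",**c)
```

```text
74 78 False 10.55 [541.9 -18.2 209. ] [542.2 -18.2 208.9] [ 1.5 -1.1 -2.4]
74 36 False 11.54 [542.4 -18.3 167.3] [542.2 -18.2 166.9] [-0.1 -0.1 -2.3]
62 36 False 11.99 [530.2 -17.2 167.2] [530.3 -17.2 166.9] [ 0.1 -0.6 -1.9]
```

View pics/s4.png

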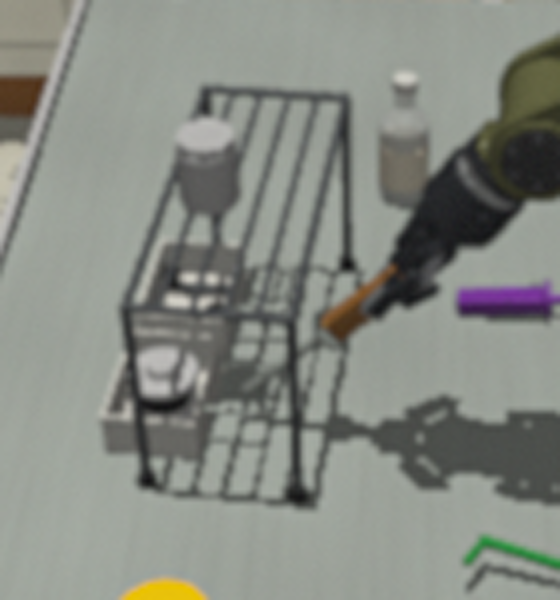

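View pics/w4.png

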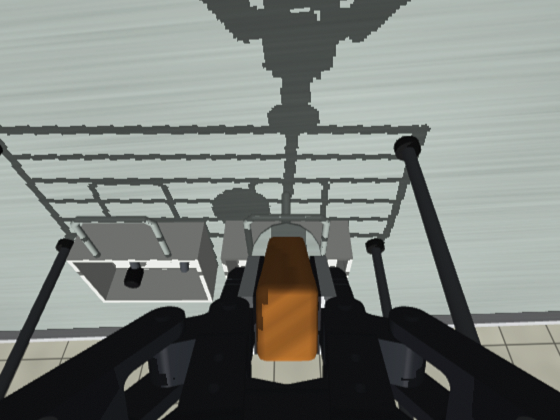

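s4 shows the rod leaning in under the front wire. In w4 the bar crosses at row 218 with the rod behind it (286,215). I'll pull a little and check that the tray follows.

Run:
```python
from h import *
from rig import bot
def go(x,z,l,sp,uf=None):
    p,q=tcp_bend(rk(x,72.4,z),ry,np.radians(l))
    r=bot.servo_line(p,q,speed=sp,until_force=uf)
    s=bot.read_state(); print(x,z,r,round(s["clock"],2),s["ee_pos"].round(1),p.round(1),s["ft_force"].round(1)); return r
go(52,36,44,40); go(20,36,42,50)
c=bot.read_camera("side"); cv2.imwrite("pics/s5.png",cv2.resize(c["image"][120:270,200:340],None,fx=4,fy=4,interpolation=2)); np.savez("s5.npz",**c)
handgrab(bot,"wrist","w5")
```

```text
52 36 False 12.49 [520.4 -16.3 167.3] [520.3 -16.3 166.9] [ 1.2 -0.9  0.1]
20 36 False 13.19 [493.1 -13.8 171.4] [493.1 -13.8 171.3] [0.6 0.5 0.5]
```

View pics/s5.png

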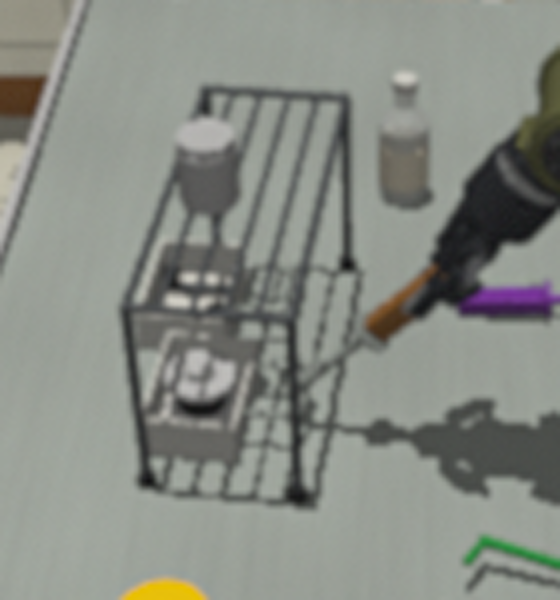

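View pics/w5.png

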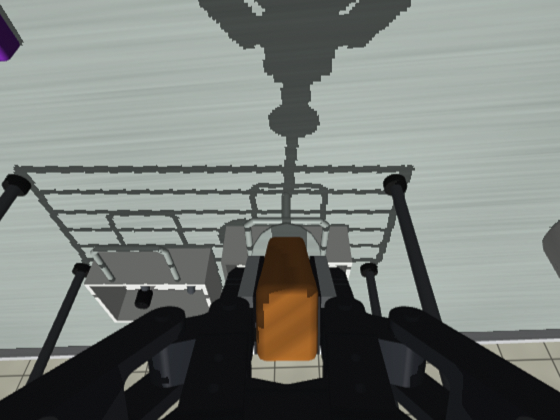

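The tray follows the hook (the spool moved from crop (165,375) to (205,380)). I'll keep pulling.

Run:
```python
from h import *
from rig import bot
def go(x,z,l,sp,uf=None):
    p,q=tcp_bend(rk(x,72.4,z),ry,np.radians(l))
    r=bot.servo_line(p,q,speed=sp,until_force=uf)
    s=bot.read_state(); print(x,z,r,round(s["clock"],2),s["ee_pos"].round(1),p.round(1),s["ft_force"].round(1)); return r
go(-30,36,38,60); go(-70,35,32,60); go(-110,34,26,60); go(-150,34,22,60); go(-180,34,20,50)
bot.dwell(0.3)
c=bot.read_camera("side"); cv2.imwrite("pics/s6.png",cv2.resize(c["image"][120:270,200:340],None,fx=4,fy=4,interpolation=2)); np.savez("s6.npz",**c)
handgrab(bot,"wrist","w6")
```

```text
-30 36 False 14.12 [452.9 -10.3 179.3] [452.9 -10.3 179.4] [ 0.8 -0.3 -1.4]
-70 35 False 14.72 [428.7  -8.1 189.1] [428.6  -8.1 189.3] [ 0.3 -0.4 -1.4]
-110 34 False 15.28 [405.4  -6.  197.2] [405.4  -6.  197.6] [ 0.1 -0.6 -1.3]
-150 34 False 15.91 [377.1  -3.5 202.6] [377.1  -3.5 202.7] [ 0.8 -0.6 -1.6]
-180 34 False 16.54 [353.   -1.4 205. ] [353.1  -1.4 205. ] [-0.3 -0.4 -3.2]
```

View pics/s6.png

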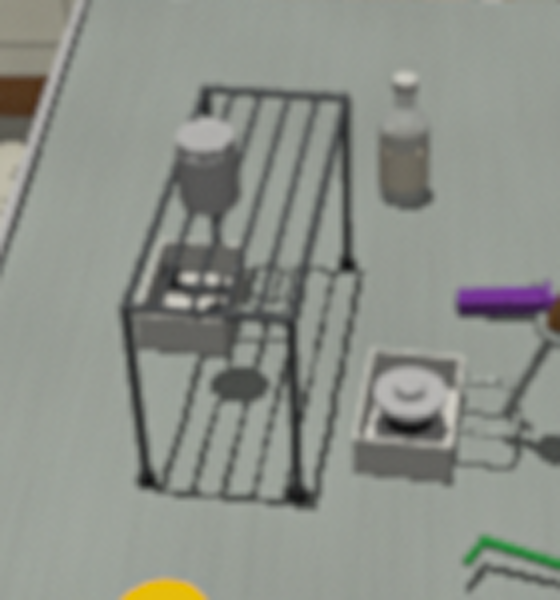

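View pics/w6.png

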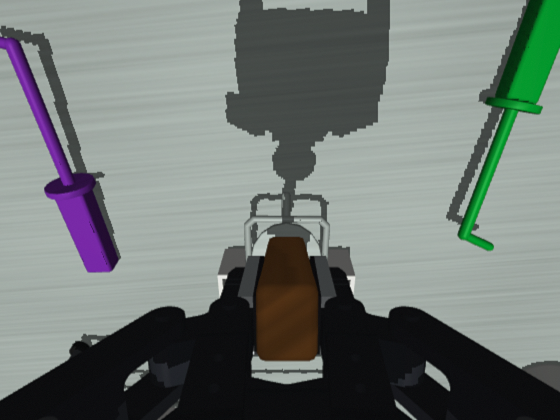

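Run:
```python
from h import *
c=np.load("s6.npz"); P=cloud(c); L=P-rack0; L=np.stack([L@RX,L@RY,L[...,2]],-1)
m=(L[...,2]>38)&(L[...,2]<50)&(L[...,0]>-250)&(L[...,0]<20)&(abs(L[...,1]-72)<90)
q=L[m]; r=q[q[:,0]>-140]; print(q.min(0),q.max(0),cv2.minAreaRect(r[:,:2].astype(np.float32)))
```

```text
[-194.84274424    1.69152877   38.15964428] [-47.05175771 137.53415457  49.96423544] ((-93.35722351074219, 69.58876037597656), (135.73654174804688, 92.3531723022461), 89.41944122314453)
```

Run:
```python
from h import *
from rig import bot
def pose(x,z,l): return tcp_bend(rk(x,72.4,z),ry,np.radians(l))
for a in((-168,34,27),(-155,34,33),(-155,70,33),(-158,130,33)): p,q=pose(*a); print(a,p.round(),bot.ik(p,q))
def go(x,z,l,sp,uf=None):
    p,q=pose(x,z,l)
    r=bot.servo_line(p,q,speed=sp,until_force=uf)
    s=bot.read_state(); print(x,z,r,round(s["clock"],2),s["ee_pos"].round(1),p.round(1),s["ft_force"].round(1)); return r
go(-168,34,27,40); go(-155,34,33,40)
go(-155,60,33,50,6)
c=bot.read_camera("side"); cv2.imwrite("pics/s7.png",cv2.resize(c["image"][170:290,250:390],None,fx=5,fy=5,interpolation=2)); np.savez("s7.npz",**c)
```

```text
(-168, 34, 27) [345.  -1. 196.] [-0.11266477 -0.27913097  2.26245811  0.00911148  0.86165826 -1.59934945]
(-155, 34, 33) [341.  -0. 187.] [-0.11508767 -0.32644139  2.33955567  0.01532464  0.72723324 -1.60624829]
(-155, 70, 33) [341.  -0. 223.] [-0.11508767 -0.38444402  2.28584023  0.01369451  0.8389396  -1.60395183]
(-158, 130, 33) [338.  -0. 283.] [-0.11540321 -0.45782661  2.1875969   0.01217174  1.01055525 -1.60155879]
-168 34 False 17.4 [345.   -0.6 196.6] [344.8  -0.6 196.2] [-0.  -0.5 -2. ]
-155 34 False 17.8 [ 3.417e+02 -3.000e-01  1.871e+02] [ 3.413e+02 -3.000e-01  1.866e+02] [ 0.4 -0.2 -1. ]
-155 60 False 18.47 [ 3.412e+02 -3.000e-01  2.126e+02] [ 3.413e+02 -3.000e-01  2.126e+02] [-0.6  0.  -1.6]
```

View pics/s7.png

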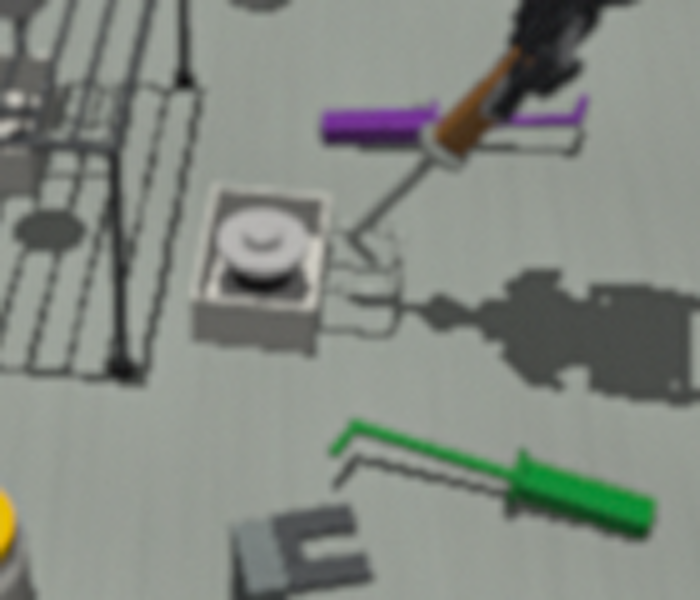

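The hook is rising free inside the loop (bend at crop 352,240). I'll lift it clear and carry it to in front of the bracket, then check its attitude.

Run:
```python
from h import *
from rig import bot
p,q=tcp_bend(rk(-157,140,0)*0+rk(-157,72.4,140),ry,np.radians(33))
print(bot.servo_line(p,q,speed=100,until_force=8),bot.read_state()["clock"])
p,q=tcp(B0+150*Z,by,0)
bot.move_to(p+60*Z-100*BX,q)
bot.servo_line(p+12*Z-85*BX,speed=120)
bot.dwell(0.2)
s=bot.read_state(); print(s["clock"],s["ee_pos"].round(1),(p+12*Z-85*BX).round(1),s["grip_width"])
c=bot.read_camera("side"); cv2.imwrite("pics/s8.png",cv2.resize(c["image"][230:340,260:400],None,fx=5,fy=5,interpolation=2)); np.savez("s8.npz",**c)
handgrab(bot,"wrist","w8")
c=bot.read_camera("top"); np.savez("t8.npz",**c)
P=cloud(np.load("s8.npz")); B=P-B0-150*Z; BY=np.array([-BX[1],BX[0],0])
L=np.stack([B@BX,B@BY,B[...,2]],-1)
m=(abs(L[...,0]+85)<45)&(abs(L[...,1])<25)&(L[...,2]>-90)&(L[...,2]<125)
for lo in range(-90,110,12):
    k=m&(L[...,2]>=lo)&(L[...,2]<lo+12)
    if k.any(): print(lo,k.sum(),np.median(L[k],0).round(1),L[k][:,:2].min(0).round(1),L[k][:,:2].max(0).round(1))
```

```text
False 19.4667
21.475 [386.3 328.  234.8] [386.2 327.9 234. ] 19.090757328818164
-90 9 [-84.8   2.  -85.5] [-88.9  -1.2] [-80.1   4.9]
-78 6 [-81.6   2.1 -71.6] [-87.2  -0.9] [-80.8   4.3]
-66 10 [-85.2   2.2 -61.1] [-89.7  -1.5] [-80.6   4.4]
-54 7 [-81.8   3.6 -47.5] [-87.7  -0.9] [-80.3   6.5]
-42 9 [-83.9   3.  -38.5] [-87.1   1.6] [-80.9   5.5]
-30 9 [-84.9   3.1 -22.3] [-89.3   0.6] [-79.4   5.2]
-18 9 [-82.2   2.3 -13. ] [-88.4  -1.2] [-80.1   5.2]
6 29 [-78.9  11.1  16.9] [-104.   -13.8] [-65.3  19.5]
18 60 [-80.2   8.6  20.6] [-103.8   -7.7] [-65.4  20.3]
30 26 [-81.7   9.2  35.7] [-96.6  -0.7] [-72.4  11.2]
42 31 [-80.9   9.1  47.9] [-95.   -5.6] [-72.1  12.5]
54 21 [-76.6   9.7  59. ] [-96.7  -9.1] [-71.3  12.5]
66 22 [-77.2  13.2  73.3] [-98.6  -1.2] [-71.8  21.4]
78 30 [-79.3  18.6  84.3] [-94.9  -4.9] [-71.8  24.2]
90 10 [-73.2   6.4  92.3] [-86.1  -6.4] [-72.2  24. ]
102 7 [-70.2  16.8 110.9] [-75.  -16.8] [-67.4  23.9]
```

View pics/s8.png

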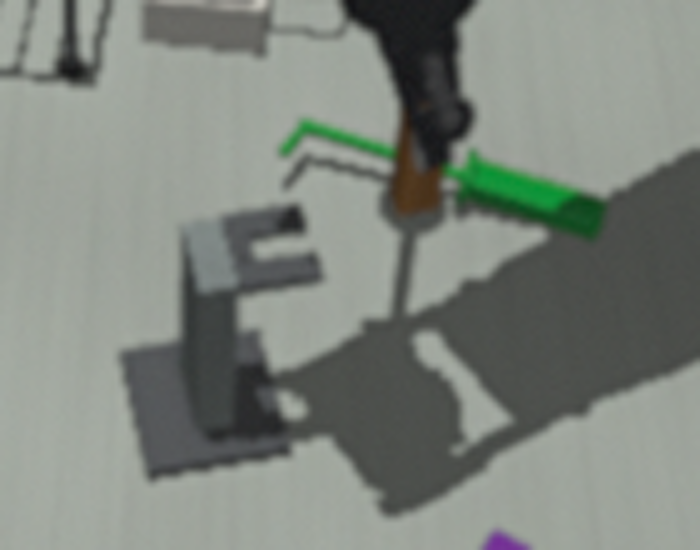

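View pics/w8.png

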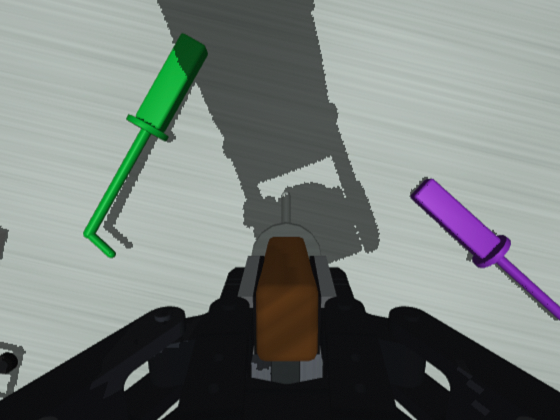

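The rod stands vertical and matches the planned pose within about 2 mm, so the grip has not slipped. I'll slide the hook in and lower it.

Run:
```python
from h import *
from rig import bot
p,q=tcp(B0+150*Z,by,0)
def rep(r): s=bot.read_state(); print(r,round(s["clock"],2),s["ee_pos"].round(1),s["ft_force"].round(1),s["grip_width"].round(1))
r=bot.servo_line(p+11*Z-BX,q,speed=70,until_force=8); rep(r)
if not r:
    r=bot.servo_line(p-2*Z-BX,q,speed=25,until_force=5); rep(r)
handgrab(bot,"wrist","w9")
c=bot.read_camera("side"); cv2.imwrite("pics/s9.png",cv2.resize(c["image"][230:340,260:400],None,fx=5,fy=5,interpolation=2)); np.savez("s9.npz",**c)
```

```text
Traceback (most recent call last):
AttributeError: 'float' object has no attribute 'round'
```

Run:
```python
from h import *
from rig import bot
p,q=tcp(B0+150*Z,by,0)
def rep(r): s=bot.read_state(); print(r,round(s["clock"],2),s["ee_pos"].round(1),s["ft_force"].round(1),s["grip_width"])
rep(0); print(p)
if np.linalg.norm(bot.read_state()["ee_pos"]-(p+11*Z-BX))<3:
    r=bot.servo_line(p-2*Z-BX,q,speed=25,until_force=5); rep(r)
handgrab(bot,"wrist","w9")
c=bot.read_camera("side"); cv2.imwrite("pics/s9.png",cv2.resize(c["image"][230:340,260:400],None,fx=5,fy=5,interpolation=2)); np.savez("s9.npz",**c)
```

```text
0 22.98 [467.8 347.2 233.1] [ 0.6  0.  -2.2] 18.917638741502987
[469.   347.35 222.  ]
True 23.43 [468.  347.  222.1] [-0.3 -0.3  4.6] 19.074935788898518
```

View pics/s9.png

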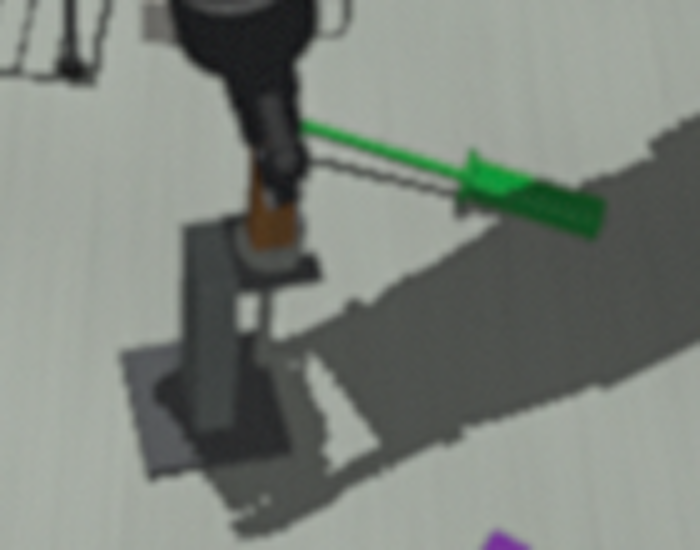

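The hook is seated: contact came at z≈222 mm and the collar is on the prongs at crop (270,260). I'll release and back off along the tool axis.

Run:
```python
from h import *
from rig import bot
M=q2R(bot.read_state()["tool_rot"])
bot.move_gripper(60); bot.dwell(0.2)
p=bot.read_state()["ee_pos"]
bot.servo_line(p-150*M[:,1],speed=90); bot.dwell(0.5)
print(bot.read_state()["clock"])
for n in("side","top"):
    c=bot.read_camera(n); cv2.imwrite(f"pics/{n}10.png",c["image"]); np.savez(f"{n}10.npz",**c)
handgrab(bot,"wrist","w10")
P=np.load("w10P.npy")
BY=np.array([-BX[1],BX[0],0]); B=P-B0; L=np.stack([B@BX,B@BY,B[...,2]],-1)
near=(abs(L[...,0])<60)&(abs(L[...,1])<40)
m=near&(L[...,2]>153.5)&(L[...,2]<160); print("collar",cv2.minEnclosingCircle(L[m][:,:2].astype(np.float32)),np.median(L[m][:,2]))
m=near&(L[...,2]>238)&(L[...,2]<255); print("handle",cv2.minAreaRect(L[m][:,:2].astype(np.float32)),np.median(L[m][:,2]))
P=cloud(np.load("side10.npz")); l=P-rack0; l=np.stack([l@RX,l@RY,l[...,2]],-1)
m=(l[...,2]>38)&(l[...,2]<50)&(l[...,0]>-140)&(l[...,0]<-10)&(abs(l[...,1]-72)<90)
print("tray",cv2.minAreaRect(l[m][:,:2].astype(np.float32)),l[m].max(0))
a=np.load("side0.npz")["image"].astype(int);b=np.load("side10.npz")["image"].astype(int)
```

```text
26.5083
collar ((-0.5362617373466492, 0.6256487369537354), 19.75624656677246) 156.1370056433243
handle ((-0.47117042541503906, 0.7877655029296875), (25.456199645996094, 19.507795333862305), 0.008045027032494545) 245.86942515101873
tray ((-93.10150146484375, 73.5348892211914), (131.7244110107422, 92.19866180419922), 89.09855651855469) [-46.64227718 139.41430876  49.95318082]
```

View pics/side10.png

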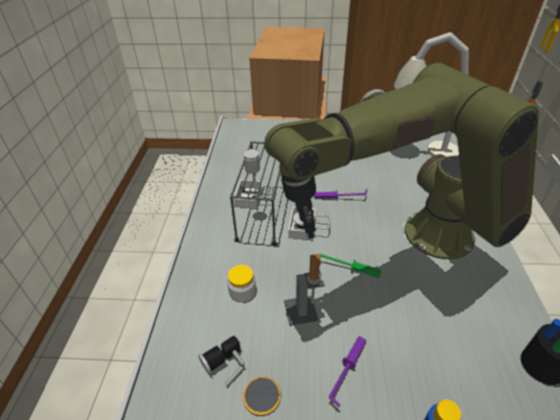

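View pics/w10.png

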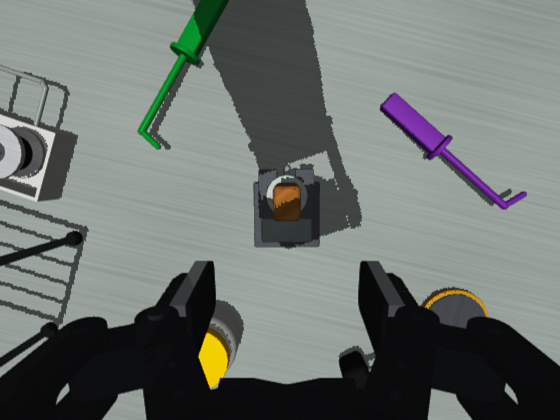

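Everything checks out: the hook is seated within 1 mm, upright and released, the tray is about 45 mm clear of the front wire, and the bystanders are in place. I'm handing in.

Run:
```python
from rig import bot
bot.finish_job()
```

```text
the job is handed in; nothing more can be done
```

I took the wooden-handled pull hook out of its bracket and leaned it in under the rack's front wire. I caught the spool tray's loop and dragged the tray completely out, then hung the hook back in the slot and let go. I handed the job in at about 27 s; no verdict is reported.

Last checks before handing in:
- **Hook:** it hangs within about 1 mm of its seat sideways and along the slot. The collar top measured 156 mm, as expected, and the hook was upright, with the gripper 150 mm clear.
- **Spool tray:** it sits flat, with its rear edge about 45 mm in front of the front wire. The gripper stayed above and in front of it.
- **Bystanders:** the other tray, tub, bottle and can look unmoved in the pictures. I compared them by eye and did not measure them.

No check failed or disagreed.

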